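# Push a row of sample boxes home in a storage lane

## Task

Take the hand pusher and with it push the three boxes, as one straight closed-up row, into the storage lane until you feel the sprung pad at the back give by about 5 mm, so that the row stays lightly clamped against it. Press gently: do not ram the row or bottom the pad, and do not let boxes tip or slew. Then draw the pusher right back out of the lane, leave it standing flat on the worktop clear of the guide wings, and leave everything else where it is.

Things in the scene. Friction and masses are not known exactly. Their poses are not given: they have to be found in the camera images.
- rack: Fixed smooth aluminium lane: side walls 50 mm high, 300 mm long, 72 mm apart inside; no floor (boxes slide on the worktop); slatted roof, underside 48 mm up, from the mouth on, so fingers cannot follow inside. Origin: middle of the mouth at worktop level; +x into the lane, z up. Guide wings 22 mm high flare from 70 mm apart at the mouth to 96 mm apart at x = -50 mm.
- stop_pad (a joint): Travel (m) of the sprung pad across the lane deep inside the rack: 0 at rest, up to 0.014 as it is pressed in along the rack's +x; about 1.8 N per mm. The stop is adjustable: its face at rest stands anywhere from 218 to 240 mm inside the mouth; where is not measured, it must be felt.
- pusher: Hand pusher, 220 g: aluminium sole (26 mm wide, 10 high, back end at x = -21 mm), black upright grip post (30 mm in x, 16 in y, 8 to 86 mm up) and ahead of it a nose plate 54 mm wide, 34 high, its flat pushing face at x = +95 mm. Origin: underside, under the middle of the post; +x from post to nose, z up. Grip the post from above, closing along y, 40 to 75 mm up.
- box_1: Filled lidded storage box, 66 x 66 mm, 42 mm high, about 0.3 kg: the leading box, nearest the rack's mouth. Origin: centre of the underside, z up; at the start within 0.1 rad and 6 mm of the lane's line, a few mm from its neighbour. A box that comes up off-line can catch at the mouth; easing the push back a few mm frees it.
- box_2: Filled lidded storage box, 66 x 66 mm, 42 mm high, about 0.3 kg: the middle box. Origin: centre of the underside, z up; at the start within 0.1 rad and 6 mm of the lane's line, a few mm from its neighbour. A box that comes up off-line can catch at the mouth; easing the push back a few mm frees it.
- box_3: Filled lidded storage box, 66 x 66 mm, 42 mm high, about 0.3 kg: the last box, farthest from the mouth. Origin: centre of the underside, z up; at the start within 0.1 rad and 6 mm of the lane's line, a few mm from its neighbour. A box that comes up off-line can catch at the mouth; easing the push back a few mm frees it.
- timer: Bystander: flat lab timer 66 x 70 x 18 mm. Origin: centre of the underside.
- bottle_dye: Bystander: reagent bottle, 56 mm across, 120 mm high. Origin: centre of the underside.
- pink_vial: Bystander: small capped vial, 40 mm across, 58 mm high. Origin: centre of the underside.
- petri_1: Bystander: flat round dish, 68 mm across, 15 mm high. Origin: centre of the underside.
- beaker: Bystander: glass beaker, 74 mm across, 95 mm high. Origin: centre of the underside.

How it is judged (in metres and radians):
On the way:
1. the pusher presses the row against the sprung pad until the pad has given by at least 3 mm (value of joint stop_pad above 0.003 m and contact force between pusher and box_3 above 1 N), for 0.2 s.
At the end, for the whole second after the job is handed in: Boxes upright, at rest, each within 0.1 rad and 8 mm of the lane's axis, neighbouring centres at most 68.5 mm apart, centre of the last over 48 mm inside, pad still pressed 0.8 mm or more; pusher flat and at rest on the worktop, its post at least 145 mm before the mouth (value of joint stop_pad above 0.0008 m and horizontal distance between box_1 and box_2 below 0.0685 m and horizontal distance between box_2 and box_3 below 0.0685 m and angle between each of box_1, box_2, box_3's own z axis and vertical below 0.06 rad and angle between the x axis of each of box_1, box_2, box_3 and the x axis of rack, either way round below 0.1 rad and linear speed of each of box_1, box_2, box_3, pusher below 0.01 m/s and y of box_1 in the frame of rack between -0.008 and 0.008 m and y of box_2 in the frame of rack between -0.008 and 0.008 m and y of box_3 in the frame of rack between -0.008 and 0.008 m and x of box_3 in the frame of rack above 0.048 m and x of pusher in the frame of rack below -0.145 m and angle between pusher's own z axis and vertical below 0.1 rad and height (world z) of pusher below 0.006 m); the robot touches nothing.
It fails at once if the sprung pad is pressed in by more than 10 mm (value of joint stop_pad above 0.01 m).
It fails at once if the pusher bears on the last box with more than 30 N (contact force between pusher and box_3 above 30 N).
It fails at once if a box is tipped (angle between any of box_1, box_2, box_3's own z axis and vertical above 0.3 rad).
It fails at once if a bystander is shifted by more than 15 mm or tipped (distance of any of timer, bottle_dye, pink_vial, petri_1, beaker from where it was at the start of the episode above 0.015 m or angle between any of timer, bottle_dye, pink_vial, petri_1, beaker's own z axis and vertical above 0.3 rad).
It also fails if it takes over 72 s, if anything falls off the work surface, if the arm or the gripper's body presses on something with over 40 N, if the wrist force passes 120 N, or if a joint passes its speed limit or range.

## Robot

A 6-joint arm with a two-finger parallel gripper is mounted at the origin on a cart in front of the work surface, level with it; the furniture and walls round the work are solid. World frame = base frame: x ahead of the robot, y to its left, z up, the work surface at z = 0. Lengths are in mm, angles in rad, forces in N, time in s.
With the tool pointing down it reaches from about 250 to 850 mm from the base axis. Payload 12.5 kg.
Tool frame: the origin (TCP) lies at the very end of the fingers, on their centre line; the grasp point (between the pads) lies 19 mm behind it (arm.grasp_offset is the z of the grasp point in the tool frame, in mm); z points along the fingers, x is the direction in which the jaws open and shut, and the axes are right-handed (so a half turn about z gives the same grasp; the last joint's range is limited). The gripper opens to 93 mm and grips with 3 to 60 N. Pads are 15 mm wide; open, the fingers measure 128 mm over their backs; the gripper's body (75 mm by 188 mm) begins 65 mm behind the grasp point.
Start: joints at [1.09, 0.351, 1.652, -0, 1.139, -0.085], TCP at [212.018, 507.477, 218.633] pointing down, gripper open.
Joint ranges: [-2.75, 2.75], [-0.79, 2.1], [0.01, 2.65], [-1.57, 4.71], [0.07, 3.14], [-2.87, 2.87]. Speed limits (rad/s): [2.22, 2.22, 2.79, 3.14, 3.14, 3.14].

## Interface

Orientations are given as a unit quaternion [w, x, y, z].
In Python, from workcell import telemetry, imaging, arm, models gives the robot as it stands.
- The arm moves only by the tool apply_moves, never from a script. Its argument "motion" is a list of rows, each a list of 7 numbers: the turn, a rotation vector about the tool's x, y, z in rad, then the shift along the tool's x, y, z in m, then the finger opening in m, from 0 to 0.093. In form: [[ax, ay, az, x, y, z, grip], ...]. A call has 1 to 12 rows; each row is the pose to reach, as a shift and turn from the pose measured when the call began, along the tool's axes at that moment; what a row does not reach only later rows make up. A row lasts 1/8 s, in which the tool goes at most 62.5 mm and 10.7 degrees, less where a joint would pass 70% of its speed; a pose out of reach is approached as far as the arm can. A call with a gripper value outside its range is refused whole. The fingers move at their own pace and stop on an object; "newtons" is the grip in N (left out, the last holds). Time passes only in rows, so rows that repeat a pose let the fingers close. It gives the time, the measured TCP pose, the force and the opening at its end, in the units of the state.
- telemetry.observe(): the state, without advancing time (a new reading comes with each control period).
- imaging.capture(name): name is "side" or "top"; returns the picture (480x640x3 uint8, blue, green, red); there is no depth.
- imaging.camera_params(name): a dict with "fov_y" (degrees; the focal length in pixels is half the picture's height over the tangent of half this angle, whatever the lens; pixels are square), "cx", "cy" (the principal point, pixels), "xyz" and "rotation" of the camera in the world. Camera axes: x right, y up, looking along -z (the intrinsics and any distortion apply to the point x, -y, -z); pixel columns grow to the right and rows downward; lengths in mm; the calibration is good to about 2 mm. A picture is of the moment at which its call begins. camera_params takes no time and is no camera call.
- arm.job_done(): hands the job in, once; it reports no verdict.
Trained networks look in the newest picture that a camera, given by its name, has taken for a name from the list of things; names that differ only in an ending like _2 or _b are one class to them, and where a whole thing is asked for, a point or a joint stands for the part that bears it (a point fixed in the world has none). Each returns a list of dicts, best first, with "score" (0 to 1); they miss things now and then, are a little off and sometimes report something else, mostly with a low value. They report only what shows in the picture. A call takes as long as a camera call.
- models.recognise(name, camera): "bbox" ([left, top, right, bottom] in pixels, round what is visible of it).
- models.trace(name, camera): "mask" (480x640 bool, what is visible of it) and "bbox" ([left, top, right, bottom] in pixels, round what is visible of it).
- models.place_of(name, camera): "xy" ([column, row] in pixels: a listed point, or the origin of a listed thing).
The state is a dict: "time_s": time; "q": joint angles; "joint_velocities": joint speeds; "effort": joint torques, N m; "tool_pos": TCP position; "tool_rot": TCP orientation; "contact_force": force on the tool from outside, world axes, zero at the start; "wrist_torque": the same for the moment, N m; "gripper_width": opening from 0.0 (shut) to 1.0 (fully open).
Only numpy, scipy, OpenCV 4.12 (cv2) and the standard library are available. Lean on these libraries where they do the work, as an engineer would, in place of code of your own. Each camera call takes 0.05 s, during which the arm holds its last target.

## Working session

There is one attempt and no reset: what is moved stays moved. The work goes in short steps, Python scripts to look and compute and a tool call to move; the robot and the scene stay as the last step left them, time stands still between calls to the robot, and variables do not carry over. Pictures are saved under pics/ and viewed, and the job is handed in when it is done.

Besides the shell and the picture viewer there is one more tool, called after "Call:" by a JSON object that holds its "op" and its "data", one argument or row to a line. apply_moves: Moves the arm, as the interface text tells. Its arguments: {"type":"object","properties":{"motion":{"type":"array","items":{"type":"array","items":{"type":"number"}}},"newtons":{"type":"number"}},"required":["motion"]}

```bash
mkdir -p pics; ls
python3 - <<'E'
from workcell import telemetry, imaging, arm, models
import cv2
print(telemetry.observe()); print(arm.grasp_offset)
for n in ("side","top"):
    im=imaging.capture(n); cv2.imwrite(f"pics/{n}0.png",im); print(n,imaging.camera_params(n))
    for t in ("rack","pusher","box_1","timer","bottle_dye","pink_vial","petri_1","beaker"):
        print(t,[(round(d["score"],2),[round(float(v)) for v in d["xy"]]) for d in models.place_of(t,n)][:4])
E
```

```text
pics
{'time_s': 0.0, 'q': array([ 1.09037820e+00,  3.51208761e-01,  1.65239853e+00, -4.20065127e-06,
        1.13911415e+00, -8.46153992e-02]), 'joint_velocities': array([-0.00038756, -0.00188347,  0.00247983, -0.00248475, -0.00048984,
       -0.00045394]), 'effort': array([-1.89510378e-03, -4.97291422e+01, -2.85261047e+01,  6.97770528e-02,
        2.56035622e-02, -1.00991688e-04]), 'tool_pos': array([211.88146707, 507.18552724, 218.12619556]), 'tool_rot': array([ 2.73683223e-04,  8.32330138e-01,  5.54279913e-01, -4.93603722e-04]), 'contact_force': array([0.83800013, 1.26212278, 0.75233094]), 'wrist_torque': array([-0.00025163, -0.01926149,  0.01017571]), 'gripper_width': 1.0040125334130496}
-18.8
side {'fov_y': 52.47234407769708, 'cx': 327.81499525266554, 'cy': 242.94608686927435, 'xyz': array([  76.3303436 , -828.95600364,  521.05398349]), 'rotation': array([ 0.82077216,  0.5032658 , -0.14936297, -0.2252716 ])}
rack [(0.77, [308, 244])]
pusher [(0.6, [324, 340]), (0.21, [314, 256])]
box_1 [(0.86, [362, 285]), (0.63, [316, 251]), (0.55, [336, 268])]
timer [(0.89, [247, 274])]
bottle_dye [(0.69, [244, 239])]
pink_vial [(0.65, [400, 258]), (0.23, [325, 340])]
petri_1 [(0.94, [365, 228])]
beaker [(0.77, [438, 268])]
top {'fov_y': 47.07751141219039, 'cx': 318.22244148537146, 'cy': 231.7532564334405, 'xyz': array([ 487.37844336,   10.14389133, 1204.1214333 ]), 'rotation': array([-0.70094719, -0.03278178,  0.03661715,  0.71151779])}
rack [(0.92, [294, 246])]
pusher [(0.66, [437, 308])]
box_1 [(0.83, [314, 244]), (0.71, [346, 244]), (0.58, [379, 237]), (0.5, [295, 247])]
timer [(0.67, [306, 323])]
bottle_dye [(0.59, [240, 303])]
pink_vial [(0.52, [360, 177])]
petri_1 [(0.84, [290, 171])]
beaker [(0.88, [393, 156])]
```

View pics/top0.png

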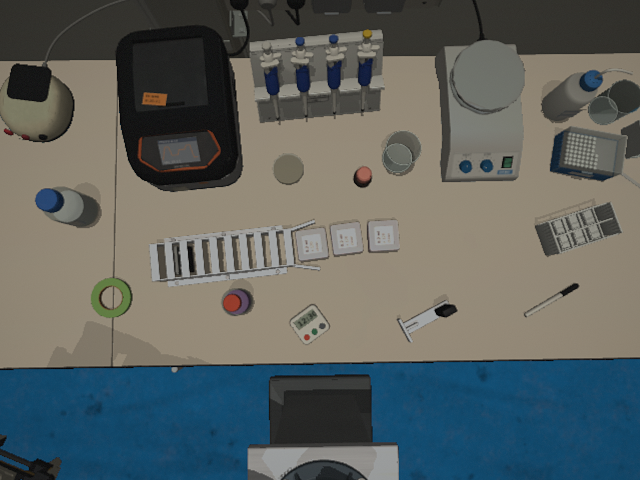

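View pics/side0.png

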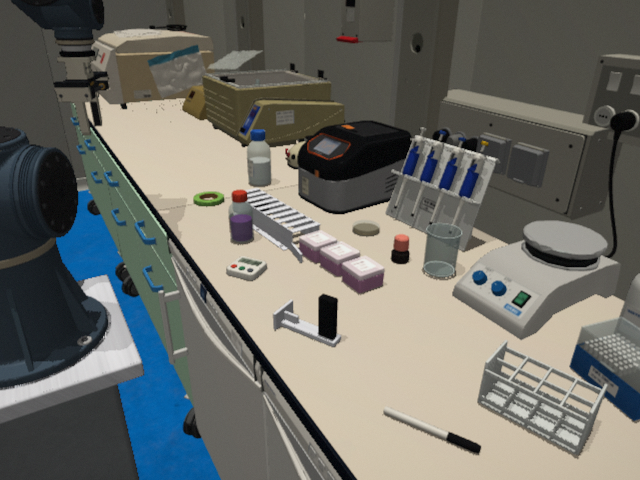

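```bash
cat > h.py <<'E'
import numpy as np, cv2
from scipy.spatial.transform import Rotation as R
from workcell import telemetry, imaging, arm, models
P={n:imaging.camera_params(n) for n in ("side","top")}
def cam(n):
    p=P[n]; q=p["rotation"]; Rm=R.from_quat([q[1],q[2],q[3],q[0]]).as_matrix()
    f=240/np.tan(np.radians(p["fov_y"])/2); return Rm,np.array(p["xyz"]),f,p["cx"],p["cy"]
def proj(n,X):
    Rm,t,f,cx,cy=cam(n); c=(np.atleast_2d(X)-t)@Rm
    return np.c_[cx+f*c[:,0]/-c[:,2], cy+f*(-c[:,1])/-c[:,2]]
def back(n,uv,z):
    Rm,t,f,cx,cy=cam(n); uv=np.atleast_2d(uv).astype(float)
    d=np.c_[(uv[:,0]-cx)/f,-(uv[:,1]-cy)/f,-np.ones(len(uv))]@Rm.T
    return t+d*((z-t[2])/d[:,2])[:,None]
E
python3 - <<'E'
from h import *
print({k:P["top"].keys() for k in P})
s=telemetry.observe()
print(proj("top",[s["tool_pos"],[0,0,0]]),proj("side",[s["tool_pos"],[0,0,0]]))
it={"rack":0,"pusher":0,"box_1":0,"timer":0,"bottle_dye":0,"pink_vial":0,"petri_1":0,"beaker":0}
for n in P:
  imaging.capture(n)
  for t in it:
    print(n,t,[(round(d["score"],2),back(n,d["xy"],0)[0].round(0)[:2]) for d in models.place_of(t,n)][:4])
for n in P:
  im=imaging.capture(n)
  for t in ("pusher","box_1","rack"):
    for i,d in enumerate(models.trace(t,n)[:4]):
      print(n,t,d["score"],d["bbox"],d["mask"].sum()); 
      if d["score"]>.3: np.save(f"m_{n}_{t}_{i}.npy",d["mask"])
top=cv2.imread("pics/top0.png"); cv2.imwrite("pics/topc.png",cv2.resize(top[200:350,140:480],None,fx=2.35,fy=2.35,interpolation=cv2.INTER_CUBIC))
si=cv2.imread("pics/side0.png"); cv2.imwrite("pics/sidec.png",cv2.resize(si[180:360,220:460],None,fx=3.3,fy=3.3,interpolation=cv2.INTER_CUBIC))
E
```

```text
{'side': dict_keys(['fov_y', 'cx', 'cy', 'xyz', 'rotation']), 'top': dict_keys(['fov_y', 'cx', 'cy', 'xyz', 'rotation'])}
[[ 29.78586338 450.7762872 ]
 [323.92497008 520.44168727]] [[ 93.20214869 129.25396826]
 [ 29.84944746 335.62049498]]
side rack [(0.67, array([565.,  56.]))]
side pusher [(0.9, array([ 426., -257.])), (0.45, array([727., -99.]))]
side box_1 [(0.89, array([584., -56.])), (0.84, array([ 587., -143.])), (0.67, array([580.,  32.]))]
side timer [(0.71, array([ 771., -172.]))]
side bottle_dye [(0.72, array([458., 176.]))]
side pink_vial [(0.81, array([727., -96.]))]
side petri_1 [(0.77, array([755.,  79.]))]
side beaker [(0.89, array([ 769., -174.]))]
top rack [(0.86, array([574.,  65.])), (0.21, array([729., -97.]))]
top pusher [(0.93, array([ 425., -256.])), (0.21, array([450., 174.]))]
top box_1 [(0.86, array([582.,  19.])), (0.72, array([581., -57.])), (0.56, array([ 591., -134.]))]
top timer [(0.97, array([411.,  26.]))]
top bottle_dye [(0.81, array([450., 173.]))]
top pink_vial [(0.57, array([720., -93.]))]
top petri_1 [(0.91, array([749.,  73.]))]
top beaker [(0.78, array([ 768., -165.]))]
side pusher 0.96 [272.1, 294.1, 343.6, 348.4] 1753
side box_1 0.84 [341.5, 257.4, 383.8, 296.2] 1112
side box_1 0.82 [318.8, 243.0, 359.1, 272.4] 783
side box_1 0.7 [297.0, 230.4, 335.3, 260.8] 765
side rack 0.58 [245.3, 187.3, 317.4, 260.8] 2287
top pusher 0.62 [397.7, 300.6, 457.6, 341.5] 747
top box_1 0.74 [294.9, 226.2, 330.3, 259.1] 996
top box_1 0.71 [331.4, 224.9, 365.8, 255.9] 1007
top box_1 0.65 [363.2, 221.5, 401.1, 251.3] 865
top rack 0.64 [149.5, 218.7, 320.1, 287.6] 5224
```

View pics/topc.png

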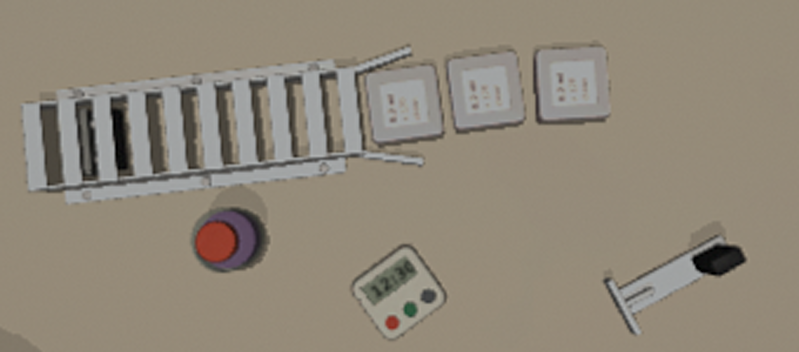

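View pics/sidec.png

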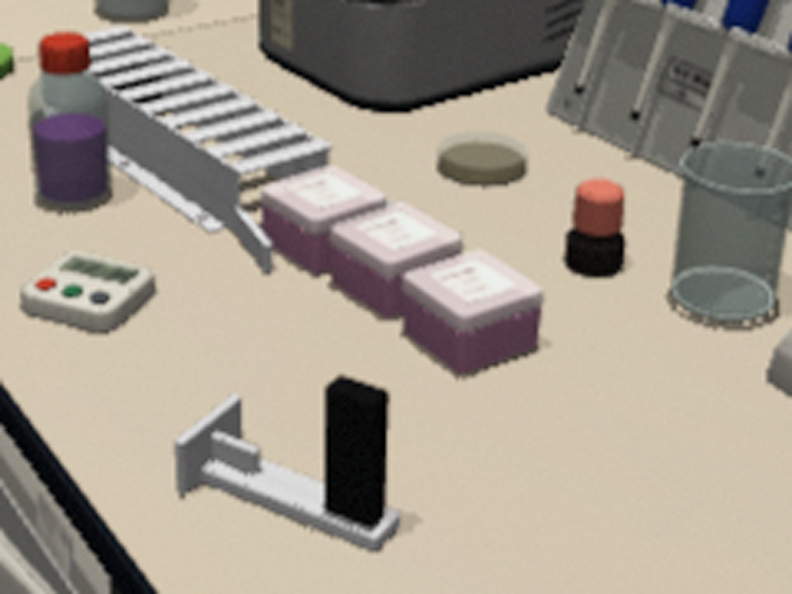

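Run:
```python
from h import *
top=cv2.imread("pics/top0.png")
cv2.imwrite("pics/z1.png",cv2.resize(top[205:295,265:410],None,fx=5.5,fy=5.5,interpolation=cv2.INTER_CUBIC))
cv2.imwrite("pics/z2.png",cv2.resize(top[215:300,140:280],None,fx=5.5,fy=5.5,interpolation=cv2.INTER_CUBIC))
from scipy.optimize import minimize
def hullmask(n,polys):
    m=np.zeros((480*4,640*4),np.uint8)
    for p in polys:
        u=proj(n,p); h=cv2.convexHull(((u+0.5)*4).astype(np.float32)).astype(np.int32); cv2.fillConvexPoly(m,h,1)
    return cv2.resize(m.astype(np.float32),(640,480),interpolation=cv2.INTER_AREA)
def place(p,x,y,a):
    c,s=np.cos(a),np.sin(a); p=np.array(p,float); return np.c_[x+c*p[:,0]-s*p[:,1],y+s*p[:,0]+c*p[:,1],p[:,2]]
def blk(x0,x1,y0,y1,z0,z1): return [(x,y,z) for x in(x0,x1) for y in(y0,y1) for z in (z0,z1)]
def fit(parts,masks,x0,step):
    def cost(v):
        c=0
        for n,m in masks:
            h=hullmask(n,[place(p,*v[:2],v[2]/100) for p in parts]); c+=1-np.minimum(h,m).sum()/np.maximum(h,m).sum()
        return c
    S=np.array([x0]+[[x0[j]+(step[j] if i==j else 0) for j in range(3)] for i in range(3)])
    r=minimize(cost,x0,method="Nelder-Mead",options=dict(initial_simplex=S,maxiter=150)); return r.x.round(2),round(r.fun,3)
L=lambda n,t,i: (n,np.load(f"m_{n}_{t}_{i}.npy").astype(np.float32))
box=[blk(-33,33,-33,33,0,42)]
for i,(y) in enumerate((19,-57,-134)):
    x0=[585,y,158]
    print("box",i+1,"top",fit(box,[L("top","box_1",i)],x0,[6,6,8]), "side",fit(box,[L("side","box_1",2-i)],x0,[6,6,8]))
push=[blk(-21,95,-13,13,0,10),blk(-15,15,-8,8,8,86),blk(91,95,-27,27,0,34)]
for a in (110,125):
  x0=[425,-256,a]
  print("pusher",fit(push,[L("top","pusher",0)],x0,[6,6,10]),fit(push,[L("side","pusher",0)],x0,[6,6,10]),fit(push,[L("top","pusher",0),L("side","pusher",0)],x0,[6,6,10]))
```

```text
box 1 top (array([576.69,  16.81, 169.36]), np.float64(0.053)) side (array([576.16,  22.79, 165.18]), np.float64(0.282))
box 2 top (array([588.22, -57.21, 168.12]), np.float64(0.048)) side (array([587.19, -54.48, 138.55]), np.float64(0.32))
box 3 top (array([ 593.81, -135.93,  166.42]), np.float64(0.189)) side (array([ 594.24, -129.72,  140.8 ]), np.float64(0.153))
pusher (array([ 433.09, -260.15,  202.23]), np.float64(0.148)) (array([ 433.52, -265.34,  117.04]), np.float64(0.573)) (array([ 432.97, -258.96,  202.9 ]), np.float64(0.253))
pusher (array([ 433.43, -259.2 ,  203.88]), np.float64(0.145)) (array([ 433.61, -265.48,  117.69]), np.float64(0.573)) (array([ 432.96, -259.15,  203.21]), np.float64(0.25))
```

View pics/z1.png

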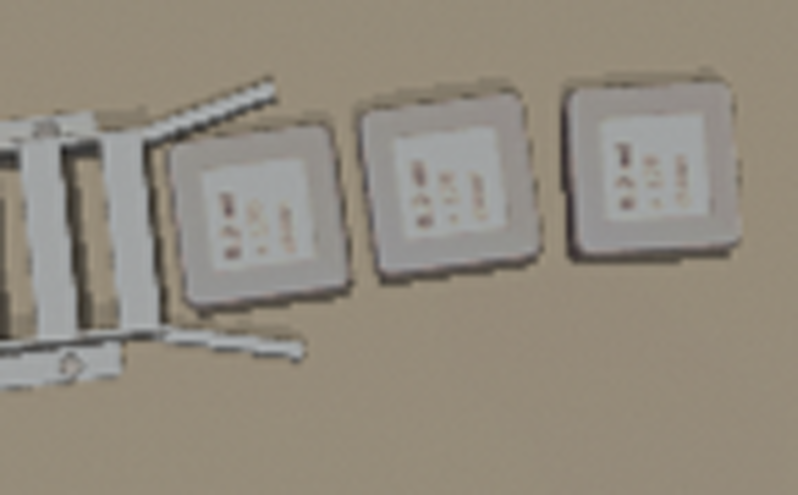

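View pics/z2.png

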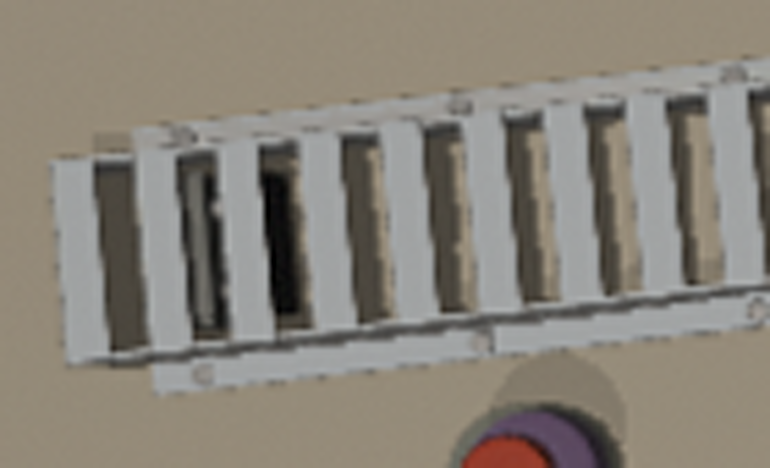

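Run:
```python
from h import *
f=lambda pts,o:(np.array(pts)+.5)/5.5-.5+np.array(o)
F=back("top",f([(143,132),(160,332)],(265,205)),51); B=back("top",f([(52,160),(68,365)],(140,215)),51)
W=back("top",f([(275,90),(300,348),(150,138),(165,330)],(265,205)),22)
print("F",F.round(1),np.linalg.norm(F[0]-F[1])); print("B",B.round(1),np.linalg.norm(B[0]-B[1])); print("W",W.round(1),np.linalg.norm(W[0]-W[1]),np.linalg.norm(W[2]-W[3]))
fm,bm=F.mean(0),B.mean(0); d=bm-fm; print("len",np.linalg.norm(d),"yaw",np.arctan2(d[1],d[0]),"mouth",fm)
a=np.arctan2(d[1],d[0])
for a in (a,a+.01):
  print("yaw",a)
  for q in list(W[:,:2])+[(576.69,16.81),(588.22,-57.21),(593.81,-135.93),(433.1,-259.6)]:
    r=np.array(q)-fm[:2]; print((np.array([[np.cos(a),np.sin(a)],[-np.sin(a),np.cos(a)]])@r).round(1))
```

```text
F [[608.5  61.   51. ]
 [531.9  55.4  51. ]] 76.72423236779413
B [[581.  357.9  51. ]
 [503.1 350.7  51. ]] 78.25490906965683
W [[627.3  10.3  22. ]
 [526.    2.1  22. ]
 [609.1  59.6  22. ]
 [533.8  54.6  22. ]] 101.64056228171721 75.4533044886295
len 297.4272773148824 yaw 1.6655406517322675 mouth [570.19731531  58.20547477  51.        ]
yaw 1.6655406517322675
[-53.1 -52.3]
[-51.7  49.3]
[ -2.3 -38.9]
[-0.2 36.6]
[-41.8  -2.5]
[-116.6   -7. ]
[-195.5   -5.1]
[-303.4  166.5]
yaw 1.6755406517322675
[-53.6 -51.8]
[-51.2  49.8]
[ -2.7 -38.8]
[ 0.2 36.6]
[-41.8  -2.1]
[-116.7   -5.9]
[-195.5   -3.2]
[-301.7  169.6]
```

```bash
cat >> h.py <<'E'
def place(p,x,y,a):
    c,s=np.cos(a),np.sin(a); p=np.array(p,float); return np.c_[x+c*p[:,0]-s*p[:,1],y+s*p[:,0]+c*p[:,1],p[:,2]]
def blk(x0,x1,y0,y1,z0,z1): return np.array([(x,y,z) for x in(x0,x1) for y in(y0,y1) for z in (z0,z1)],float)
EDG=[(i,j) for i in range(8) for j in range(i) if bin(i^j).count("1")==1]
RACK=[blk(0,300,-36,36,0,50)]
BOX=[blk(-33,33,-33,33,0,42)]
PUSH=[blk(-21,95,-13,13,0,10),blk(-15,15,-8,8,8,86),blk(91,95,-27,27,0,34)]
def draw(im,n,parts,pose,col,o,s,dz=0):
    for p in parts:
        u=(proj(n,place(p,*pose)+[0,0,dz])-o+.5)*s-.5
        for i,j in EDG: cv2.line(im,tuple(int(v) for v in (u[i]*16).round()),tuple(int(v) for v in (u[j]*16).round()),col,1,cv2.LINE_AA,4)
    return im
def overlay(src,n,items,x0,y0,x1,y1,s,out):
    im=cv2.resize(src[y0:y1,x0:x1],None,fx=s,fy=s,interpolation=cv2.INTER_CUBIC)
    for parts,pose,col in items: draw(im,n,parts,pose,col,np.array([x0,y0]),s)
    cv2.imwrite(out,im)
WING=[np.array([(0,sy*35,z) if k else (-50,sy*48,z) for sy in(-1,1) for k in(0,1) for z in (0,22)],float)]
E
python3 - <<'E'
from h import *
its=[(PUSH,(433,-260,2.03),(0,255,0)),(RACK,(571.3,58.3,1.667),(0,0,255)),(BOX,(576.7,16.8,1.69),(255,255,0)),(BOX,(588.2,-57.2,1.68),(255,255,0)),(BOX,(593.8,-135.9,1.66),(255,255,0)),(WING,(571.3,58.3,1.667),(0,255,255))]
overlay(cv2.imread("pics/top0.png"),"top",its,140,200,470,350,2.4,"pics/ot.png")
overlay(cv2.imread("pics/side0.png"),"side",its,220,180,400,360,3.3,"pics/os.png")
E
```

```text
(no output)
```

View pics/ot.png

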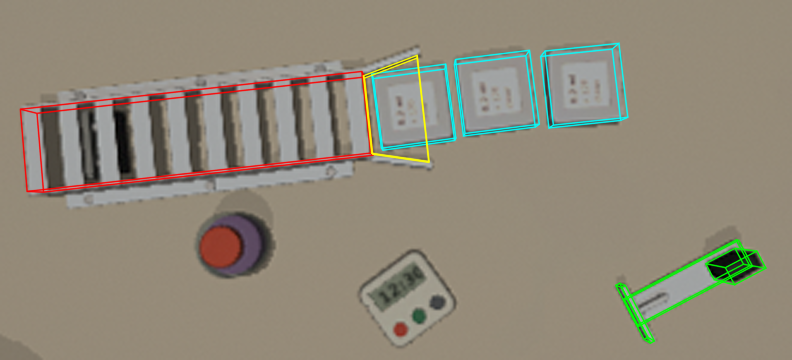

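View pics/os.png

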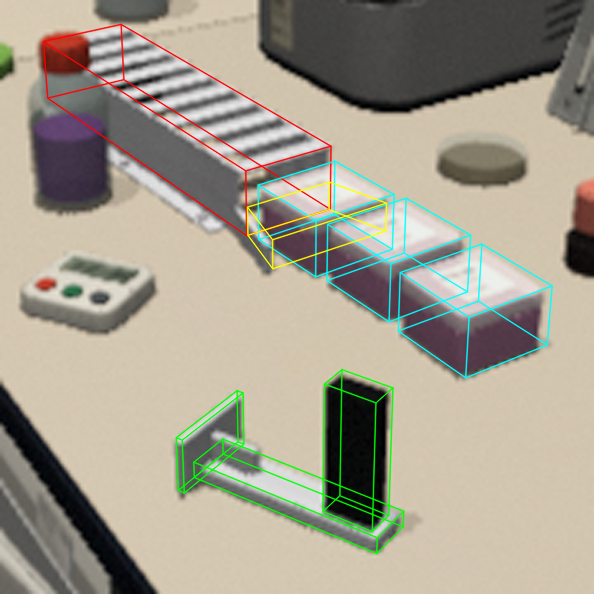

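Call:
{"op": "apply_moves", "data": {
  "motion": [
    [0,0,0.06,-0.045,0.036,0,0.093],
    [0,0,0.12,-0.09,0.072,0,0.093],
    [0,0,0.18,-0.135,0.108,0,0.093],
    [0,0,0.24,-0.18,0.144,0,0.093],
    [0,0,0.3,-0.225,0.18,0,0.093],
    [0,0,0.36,-0.27,0.216,0,0.093],
    [0,0,0.42,-0.315,0.252,0,0.093],
    [0,0,0.48,-0.36,0.288,0,0.093],
    [0,0,0.54,-0.405,0.324,0,0.093],
    [0,0,0.6,-0.45,0.36,0,0.093],
    [0,0,0.66,-0.495,0.397,0,0.093],
    [0,0,0.717,-0.54,0.433,0,0.093]
  ],
  "newtons": 40
}}

```text
time_s: 3.7
tool_pos: [403.6, -159.9, 218.9]
tool_rot: [0.0, 0.974, 0.226, 0.0]
contact_force: [1.0, 0.9, 1.3]
gripper_width: 1.0
```

```bash
cat >> h.py <<'E'
def tool():
    s=telemetry.observe(); q=s["tool_rot"]; return s["tool_pos"],R.from_quat([q[1],q[2],q[3],q[0]]),s
def goto(xyz,yaw):
    """tool down, tool x = direction yaw-pi/2 ; gives rotvec and shift (m) in the present tool frame"""
    t,r,s=tool(); th=yaw-np.pi/2; c,sn=np.cos(th),np.sin(th)
    G=R.from_matrix(np.array([[c,sn,0],[sn,-c,0],[0,0,-1.]]))
    return (r.inv()*G).as_rotvec().round(4),(r.inv().apply(np.array(xyz)-t)/1000).round(4),t.round(1),s["time_s"]
E
python3 - <<'E'
from h import *
print(goto((433,-260,110),2.03)); print(goto((433,-260,39),2.03),tool()[2]["contact_force"])
E
```

```text
(array([ 0.0005, -0.0005, -0.0037]), array([-0.0177,  0.1028,  0.1089]), array([ 403.6, -159.9,  218.9]), 3.7)
(array([ 0.0005, -0.0005, -0.0037]), array([-0.0178,  0.1027,  0.1799]), array([ 403.6, -159.9,  218.9]), 3.7) [0.97228558 0.92821735 1.25427785]
```

Call:
{"op": "apply_moves", "data": {
  "motion": [
    [0,0,-0.004,-0.009,0.05,0.04,0.093],
    [0,0,-0.004,-0.018,0.103,0.08,0.093],
    [0,0,-0.004,-0.018,0.103,0.12,0.093],
    [0,0,-0.004,-0.018,0.103,0.15,0.093],
    [0,0,-0.004,-0.018,0.103,0.17,0.093],
    [0,0,-0.004,-0.018,0.103,0.179,0.093],
    [0,0,-0.004,-0.018,0.103,0.179,0.093]
  ],
  "newtons": 40
}}

```text
time_s: 4.58
tool_pos: [432.9, -260.3, 39.9]
tool_rot: [0.0, 0.974, 0.228, 0.0]
contact_force: [-0.3, -0.2, -0.6]
gripper_width: 0.997
```

Run:
```python
from h import *
for n in P:
    cv2.imwrite(f"pics/{n}1.png",imaging.capture(n))
a=cv2.imread("pics/top1.png");b=cv2.imread("pics/side1.png")
print(goto((433,-260,39),2.03))
cv2.imwrite("pics/j1.png",np.hstack([cv2.resize(a[250:380,370:500],(400,400),interpolation=cv2.INTER_CUBIC),cv2.resize(b[240:370,250:380],(400,400),interpolation=cv2.INTER_CUBIC)]))
```

```text
(array([ 0.0016, -0.0011,  0.0005]), array([-0.    , -0.0007,  0.0017]), array([ 433.3, -260.6,   40.7]), 4.675)
```

View pics/j1.png

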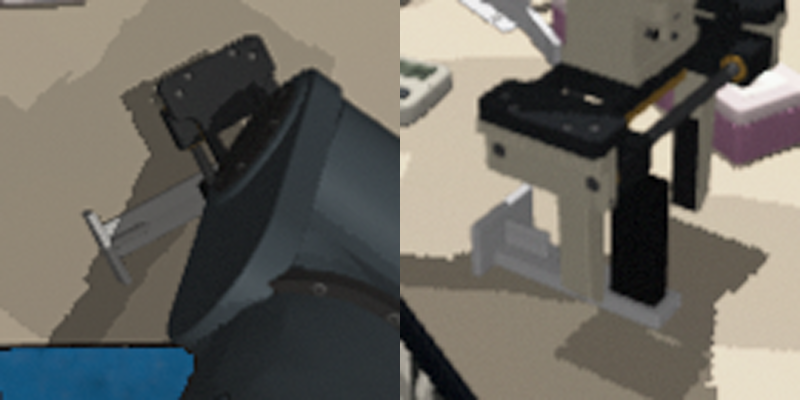

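Call:
{"op": "apply_moves", "data": {
  "motion": [
    [0,0,0,0,0,0,0.03],
    [0,0,0,0,0,0,0.01],
    [0,0,0,0,0,0,0.005],
    [0,0,0,0,0,0,0.005],
    [0,0,0,0,0,0,0.005],
    [0,0,0,0,0,0,0.005],
    [0,0,0,0,0,0,0.005],
    [0,0,0,0,0,0,0.005]
  ],
  "newtons": 40
}}

```text
time_s: 5.68
tool_pos: [433.3, -260.6, 40.6]
tool_rot: [0.001, 0.974, 0.228, 0.001]
contact_force: [-0.1, 0.5, -0.1]
gripper_width: 0.188
```

Run:
```python
from h import *
a=1.667; m=np.array([571.3,58.3])
for xr in (-350,): 
    p=m+xr*np.array([np.cos(a),np.sin(a)]); print(p,goto((*p,60),a))
print(tool()[2])
```

```text
[ 604.91937087 -290.08159811] (array([ 0.0014, -0.0013,  0.3634]), array([ 0.1407,  0.1026, -0.019 ]), array([ 433.3, -260.6,   40.6]), 5.675)
{'time_s': 5.675, 'q': array([-6.33652102e-01,  5.37174847e-01,  1.89688433e+00,  3.42858731e-04,
        7.05650019e-01, -1.09354223e+00]), 'joint_velocities': array([ 0.00026744, -0.00012274,  0.00082716,  0.00084902, -0.00053093,
        0.00019595]), 'effort': array([ 1.43517675e-03, -5.04987895e+01, -1.89657640e+01,  1.53847318e-02,
        7.11924979e-02,  8.03588500e-05]), 'tool_pos': array([ 433.32607674, -260.59659452,   40.64395995]), 'tool_rot': array([6.43576978e-04, 9.73708190e-01, 2.27796974e-01, 6.96457545e-04]), 'contact_force': array([-0.13590071,  0.50550255, -0.08166846]), 'wrist_torque': array([-0.09428545, -0.01074571, -0.01282046]), 'gripper_width': 0.1878257324828473}
```

Call:
{"op": "apply_moves", "data": {
  "motion": [
    [0,0,0,0,0,-0.01,0.005],
    [0,0,0,0,0,-0.02,0.005],
    [0,0,0.05,0.02,0.014,-0.02,0.005],
    [0,0,0.1,0.04,0.028,-0.02,0.005],
    [0,0,0.15,0.06,0.043,-0.02,0.005],
    [0,0,0.2,0.08,0.058,-0.02,0.005],
    [0,0,0.26,0.1,0.073,-0.02,0.005],
    [0,0,0.31,0.12,0.088,-0.02,0.005],
    [0,0,0.3634,0.141,0.103,-0.02,0.005],
    [0,0,0.3634,0.141,0.103,-0.02,0.005],
    [0,0,0.3634,0.141,0.103,-0.02,0.005]
  ]
}}

```text
time_s: 7.05
tool_pos: [604.7, -290.1, 61.1]
tool_rot: [0.0, 0.999, 0.048, 0.0]
contact_force: [-1.0, -0.0, -2.9]
gripper_width: 0.172
```

Run:
```python
from h import *
for n in P:
    cv2.imwrite(f"pics/{n}2.png",imaging.capture(n))
t,r,s=tool(); print(t,s["contact_force"],s["wrist_torque"],s["gripper_width"])
x=r.as_matrix()[:,0]; yaw=np.arctan2(x[1],x[0])+np.pi/2; print(yaw)
P2=[p+[0,0,t[2]-41] for p in PUSH]
its=[(P2,(t[0],t[1],yaw),(0,255,0)),(RACK,(571.3,58.3,1.667),(0,0,255))]
overlay(cv2.imread("pics/top2.png"),"top",its,280,180,480,330,4,"pics/ot2.png")
overlay(cv2.imread("pics/side2.png"),"side",its,260,200,440,360,4,"pics/os2.png")
```

```text
[ 604.63839192 -290.27134433   61.15060284] [-0.3727485   0.52289576 -2.04252855] [-0.10919743  0.07431873  0.03751579] 0.16950412998421385
1.667229615323288
```

View pics/ot2.png

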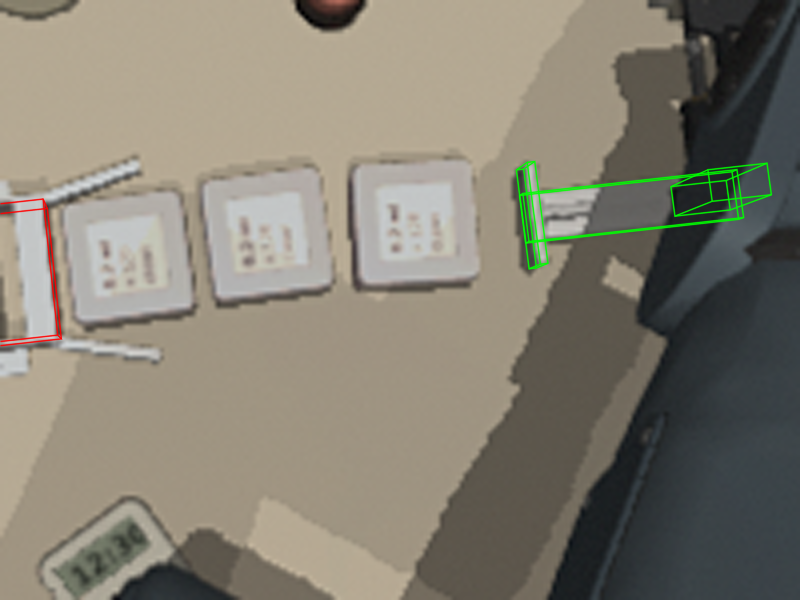

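View pics/os2.png

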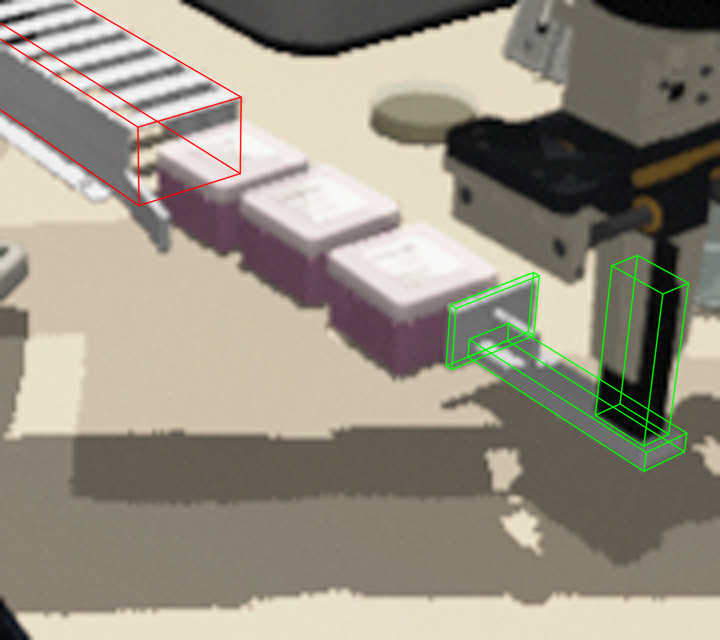

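Call:
{"op": "apply_moves", "data": {
  "motion": [
    [0,0,0,0,0,0.008,0.005],
    [0,0,0,0,0,0.015,0.005],
    [0,0,0,0,0,0.02,0.005],
    [0,0,0,0,0,0.02,0.005],
    [0,0,0,0,-0.003,0.02,0.005],
    [0,0,0,0,-0.006,0.02,0.005],
    [0,0,0,0,-0.009,0.02,0.005],
    [0,0,0,0,-0.012,0.02,0.005],
    [0,0,0,0,-0.015,0.02,0.005]
  ]
}}

```text
time_s: 8.28
tool_pos: [603.2, -275.1, 41.1]
tool_rot: [0.0, 0.999, 0.048, 0.0]
contact_force: [-0.4, -0.0, -2.4]
gripper_width: 0.172
```

```bash
cat >> h.py <<'E'
RK=(571.3,58.3,1.667)
def rk(p):
    d=np.array(p[:2])-RK[:2]; c,s=np.cos(RK[2]),np.sin(RK[2]); return np.array([c*d[0]+s*d[1],-s*d[0]+c*d[1]])
def rep(tag):
    t,r,s=tool(); x=r.as_matrix()[:,0]; yaw=np.arctan2(x[1],x[0])+np.pi/2
    f=s["contact_force"]; c,sn=np.cos(RK[2]),np.sin(RK[2])
    print(tag,"t",round(s["time_s"],2),"post in rack",rk(t).round(1),"z",round(t[2],1),"dyaw",round(yaw-RK[2],4),"F along/lat/z",round(c*f[0]+sn*f[1],2),round(-sn*f[0]+c*f[1],2),round(f[2],2),"w",s["gripper_width"]*93)
    return t,yaw
def snap(tag,box=(270,190,440,310),s=4.6):
    im=imaging.capture("top"); t,yaw=rep(tag)
    its=[(RACK,RK,(0,0,255)),(PUSH,(t[0],t[1],yaw),(0,255,0))]
    overlay(im,"top",its,*box,s,f"pics/{tag}.png")
E
python3 -c "
from h import *
snap('a1')"
```

```text
a1 t 8.32 post in rack [-3.346e+02  3.000e-01] z 41.1 dyaw 0.0005 F along/lat/z 0.22 0.27 -1.35 w 15.871200998608108
```

View pics/a1.png

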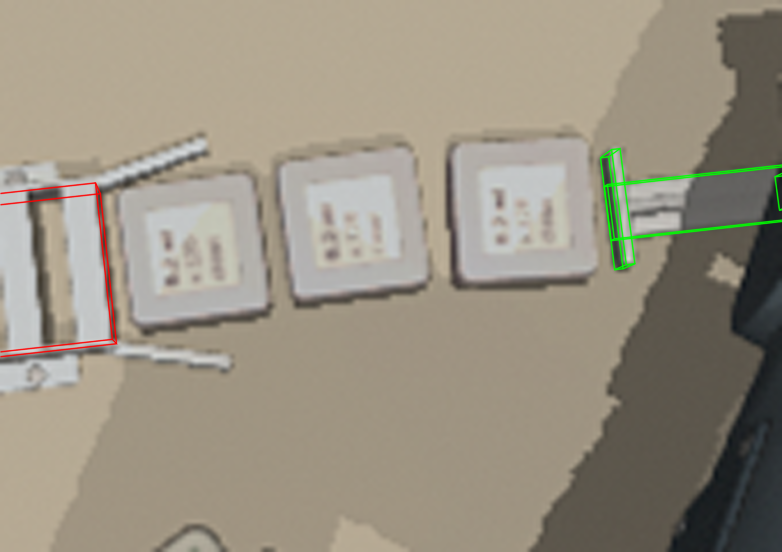

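Call:
{"op": "apply_moves", "data": {
  "motion": [
    [0,0,0,0,-0.003,0,0.005],
    [0,0,0,0,-0.006,0,0.005],
    [0,0,0,0,-0.009,0,0.005],
    [0,0,0,0,-0.012,0,0.005],
    [0,0,0,0,-0.015,0,0.005],
    [0,0,0,0,-0.018,0,0.005],
    [0,0,0,0,-0.021,0,0.005],
    [0,0,0,0,-0.024,0,0.005],
    [0,0,0,0,-0.027,0,0.005],
    [0,0,0,0,-0.03,0,0.005],
    [0,0,0,0,-0.033,0,0.005],
    [0,0,0,0,-0.036,0,0.005]
  ]
}}

```text
time_s: 9.82
tool_pos: [599.8, -239.1, 41.2]
tool_rot: [0.001, 0.999, 0.048, 0.001]
contact_force: [1.2, -6.2, -1.5]
gripper_width: 0.169
```

```bash
python3 -c "
from h import *
snap('a2')"
```

```text
a2 t 9.88 post in rack [-2.984e+02  2.000e-01] z 41.2 dyaw 0.0008 F along/lat/z -5.77 0.5 -1.61 w 15.886028485791508
```

View pics/a2.png

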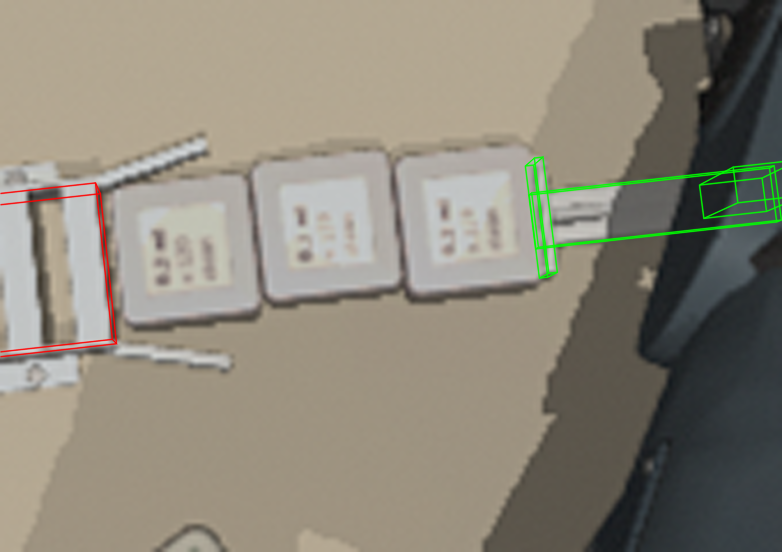

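Call:
{"op": "apply_moves", "data": {
  "motion": [
    [0,0,0,0,-0.003,0,0.005],
    [0,0,0,0,-0.006,0,0.005],
    [0,0,0,0,-0.009,0,0.005],
    [0,0,0,0,-0.012,0,0.005],
    [0,0,0,0,-0.015,0,0.005],
    [0,0,0,0,-0.018,0,0.005],
    [0,0,0,0,-0.021,0,0.005],
    [0,0,0,0,-0.024,0,0.005],
    [0,0,0,0,-0.027,0,0.005]
  ]
}}

```text
time_s: 11.0
tool_pos: [597.2, -212.1, 41.3]
tool_rot: [0.001, 0.999, 0.048, 0.001]
contact_force: [0.3, -5.6, -1.5]
gripper_width: 0.173
```

```bash
python3 -c "
from h import *
snap('a3')"
```

```text
a3 t 11.05 post in rack [-2.712e+02  2.000e-01] z 41.2 dyaw 0.0009 F along/lat/z -3.39 0.2 -1.32 w 15.983262866388243
```

View pics/a3.png

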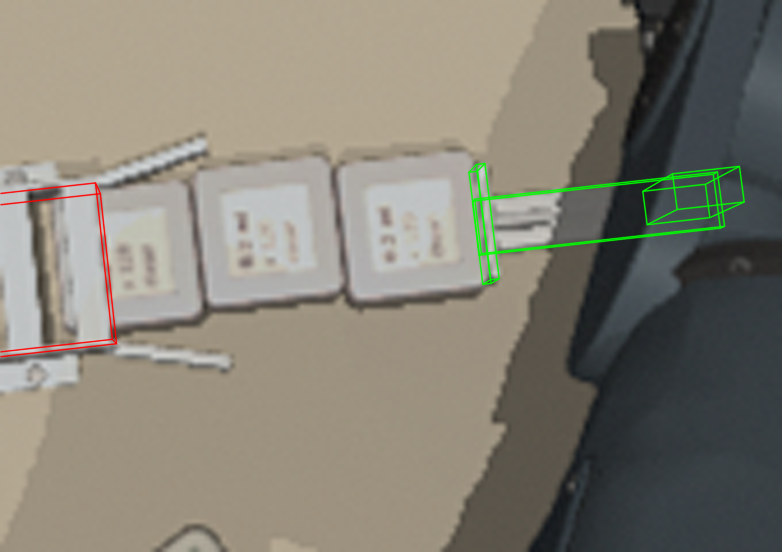

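Call:
{"op": "apply_moves", "data": {
  "motion": [
    [0,0,0,0,-0.003,0,0.005],
    [0,0,0,0,-0.006,0,0.005],
    [0,0,0,0,-0.009,0,0.005],
    [0,0,0,0,-0.012,0,0.005],
    [0,0,0,0,-0.015,0,0.005],
    [0,0,0,0,-0.018,0,0.005],
    [0,0,0,0,-0.021,0,0.005],
    [0,0,0,0,-0.024,0,0.005],
    [0,0,0,0,-0.027,0,0.005],
    [0,0,0,0,-0.03,0,0.005]
  ]
}}

```text
time_s: 12.3
tool_pos: [594.3, -182.0, 41.3]
tool_rot: [0.001, 0.999, 0.049, 0.001]
contact_force: [0.1, -6.2, -1.4]
gripper_width: 0.174
```

```bash
python3 -c "
from h import *
snap('a4')"
```

```text
a4 t 12.35 post in rack [-2.41e+02  2.00e-01] z 41.2 dyaw 0.0011 F along/lat/z -4.88 -0.21 -1.53 w 15.645864238833868
```

View pics/a4.png

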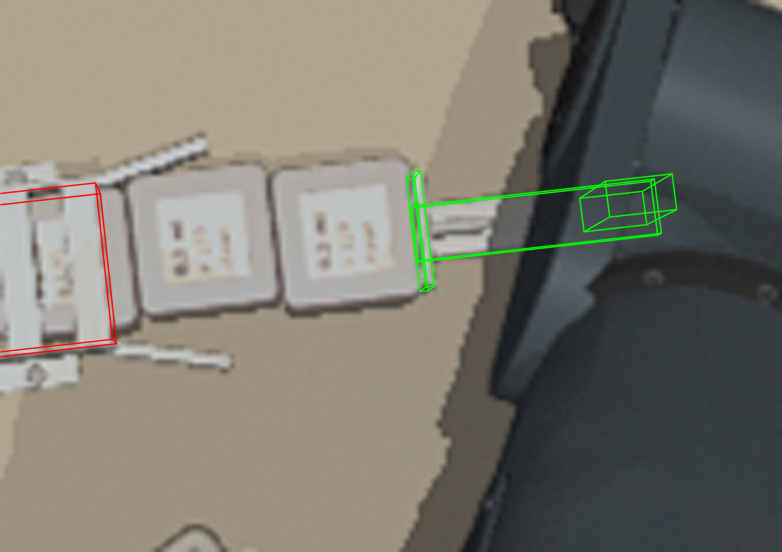

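Call:
{"op": "apply_moves", "data": {
  "motion": [
    [0,0,0,0,-0.002,0,0.005],
    [0,0,0,0,-0.004,0,0.005],
    [0,0,0,0,-0.006,0,0.005],
    [0,0,0,0,-0.008,0,0.005]
  ]
}}

```text
time_s: 12.85
tool_pos: [593.4, -174.2, 41.3]
tool_rot: [0.001, 0.999, 0.049, 0.001]
contact_force: [-1.1, -7.9, -0.5]
gripper_width: 0.169
```

Call:
{"op": "apply_moves", "data": {
  "motion": [
    [0,0,0,0,-0.002,0,0.005],
    [0,0,0,0,-0.004,0,0.005],
    [0,0,0,0,-0.006,0,0.005]
  ]
}}

```text
time_s: 13.22
tool_pos: [592.7, -168.9, 41.5]
tool_rot: [0.002, 0.999, 0.049, 0.001]
contact_force: [-0.5, -8.5, -0.5]
gripper_width: 0.17
```

```bash
python3 -c "
from h import *
snap('a5')"
```

```text
a5 t 13.28 post in rack [-227.9    0.6] z 41.4 dyaw 0.0023 F along/lat/z -7.24 2.55 -0.23 w 15.644250808805017
```

View pics/a5.png

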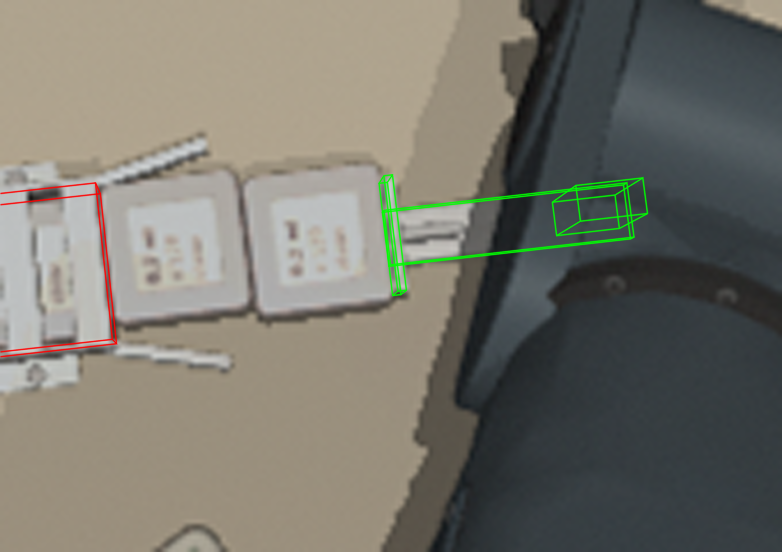

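Call:
{"op": "apply_moves", "data": {
  "motion": [
    [0,0,0,0,-0.002,0,0.005],
    [0,0,0,0,-0.004,0,0.005],
    [0,0,0,0,-0.006,0,0.005]
  ]
}}

```text
time_s: 13.65
tool_pos: [591.8, -163.1, 41.4]
tool_rot: [0.002, 0.999, 0.05, 0.0]
contact_force: [-0.8, -7.1, -0.1]
gripper_width: 0.165
```

Call:
{"op": "apply_moves", "data": {
  "motion": [
    [0,0,0,0,-0.002,0,0.005],
    [0,0,0,0,-0.004,0,0.005],
    [0,0,0,0,-0.006,0,0.005]
  ]
}}

```text
time_s: 14.02
tool_pos: [591.0, -157.5, 41.5]
tool_rot: [0.002, 0.999, 0.05, -0.0]
contact_force: [-1.2, -7.1, -0.5]
gripper_width: 0.167
```

```bash
python3 -c "
from h import *
snap('a6')"
```

```text
a6 t 14.07 post in rack [-216.5    1.2] z 41.4 dyaw 0.0036 F along/lat/z -5.46 0.87 0.4 w 15.710586477306213
```

View pics/a6.png

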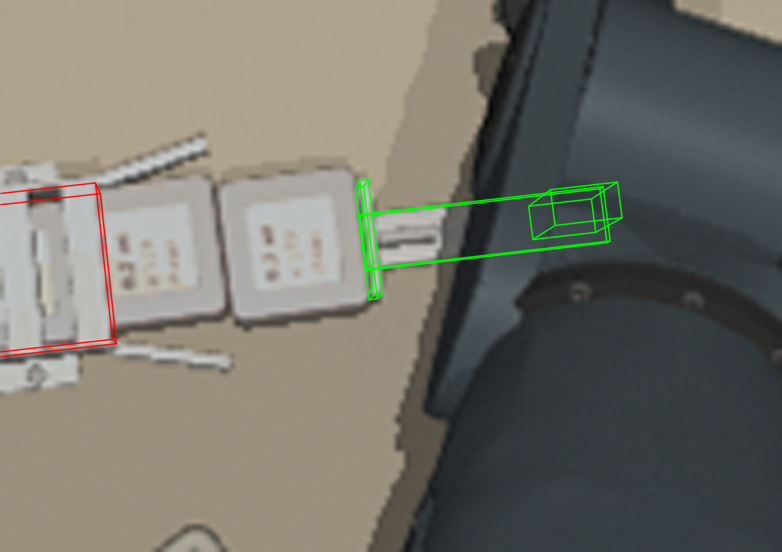

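Call:
{"op": "apply_moves", "data": {
  "motion": [
    [0,0,0.004,0,-0.0025,0,0.005],
    [0,0,0.004,0.0005,-0.005,0,0.005],
    [0,0,0.004,0.0005,-0.0075,0,0.005],
    [0,0,0.004,0.0005,-0.01,0,0.005],
    [0,0,0.004,0.0005,-0.0125,0,0.005],
    [0,0,0.004,0.0005,-0.015,0,0.005]
  ]
}}

```text
time_s: 14.82
tool_pos: [589.5, -143.0, 41.5]
tool_rot: [0.003, 0.999, 0.048, -0.001]
contact_force: [-2.0, -9.5, 1.5]
gripper_width: 0.169
```

Call:
{"op": "apply_moves", "data": {
  "motion": [
    [0,0,0,0,-0.0025,0,0.005],
    [0,0,0,0,-0.005,0,0.005],
    [0,0,0,0,-0.0075,0,0.005],
    [0,0,0,0,-0.01,0,0.005],
    [0,0,0,0,-0.0125,0,0.005],
    [0,0,0,0,-0.015,0,0.005]
  ]
}}

```text
time_s: 15.58
tool_pos: [587.7, -128.6, 41.5]
tool_rot: [0.003, 0.999, 0.049, -0.001]
contact_force: [-1.9, -8.9, 0.3]
gripper_width: 0.166
```

```bash
python3 -c "
from h import *
snap('a7')"
```

```text
a7 t 15.62 post in rack [-187.3    1.6] z 41.5 dyaw 0.0016 F along/lat/z -7.2 2.47 0.89 w 16.036311557537605
```

View pics/a7.png

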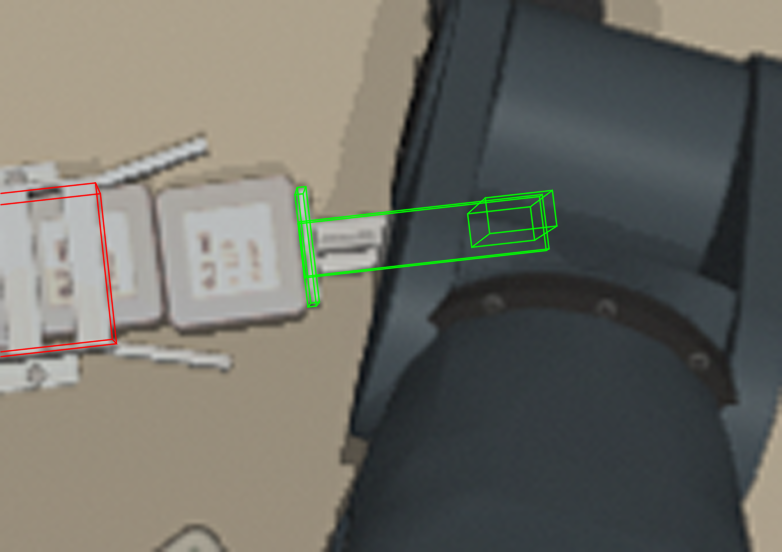

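```bash
cat >> h.py <<'E'
def gr(xr,yr,z=41.2):
    c,s=np.cos(RK[2]),np.sin(RK[2]); return goto((RK[0]+c*xr-s*yr,RK[1]+s*xr+c*yr,z),RK[2])
E
python3 -c "
from h import *
print(gr(-172,1.5))"
```

```text
(array([0.0059, 0.0025, 0.0016]), array([ 0.0001, -0.0153,  0.0002]), array([ 587.7, -128.3,   41.5]), 15.625)
```

Call:
{"op": "apply_moves", "data": {
  "motion": [
    [0.006,0.0025,0.0016,0,-0.002,0,0.005],
    [0.006,0.0025,0.0016,0,-0.004,0,0.005],
    [0.006,0.0025,0.0016,0,-0.006,0,0.005],
    [0.006,0.0025,0.0016,0,-0.008,0,0.005],
    [0.006,0.0025,0.0016,0,-0.01,0,0.005]
  ]
}}

```text
time_s: 16.25
tool_pos: [586.1, -118.6, 41.2]
tool_rot: [0.0, 0.999, 0.048, -0.001]
contact_force: [-0.8, -6.9, -0.6]
gripper_width: 0.172
```

Call:
{"op": "apply_moves", "data": {
  "motion": [
    [0,0,0,0,-0.002,0,0.005],
    [0,0,0,0,-0.004,0,0.005],
    [0,0,0,0,-0.006,0,0.005],
    [0,0,0,0,-0.008,0,0.005]
  ]
}}

```text
time_s: 16.75
tool_pos: [585.0, -110.9, 41.2]
tool_rot: [0.0, 0.999, 0.049, -0.001]
contact_force: [-1.3, -6.9, -0.6]
gripper_width: 0.164
```

Call:
{"op": "apply_moves", "data": {
  "motion": [
    [0,0,0,0,-0.002,0,0.005],
    [0,0,0,0,-0.004,0,0.005],
    [0,0,0,0,-0.006,0,0.005],
    [0,0,0,0,-0.008,0,0.005]
  ]
}}

```text
time_s: 17.25
tool_pos: [584.0, -103.2, 41.2]
tool_rot: [0.001, 0.999, 0.049, -0.001]
contact_force: [-1.1, -7.3, -0.1]
gripper_width: 0.174
```

```bash
python3 -c "
from h import *
snap('a8')
print(gr(-150,1.5))"
```

```text
a8 t 17.3 post in rack [-161.8    2.9] z 41.2 dyaw 0.0017 F along/lat/z -6.14 0.4 -0.27 w 15.772689190311173
(array([0.0009, 0.0029, 0.0017]), array([ 0.0014, -0.0118, -0.    ]), array([ 584. , -103. ,   41.2]), 17.3)
```

View pics/a8.png

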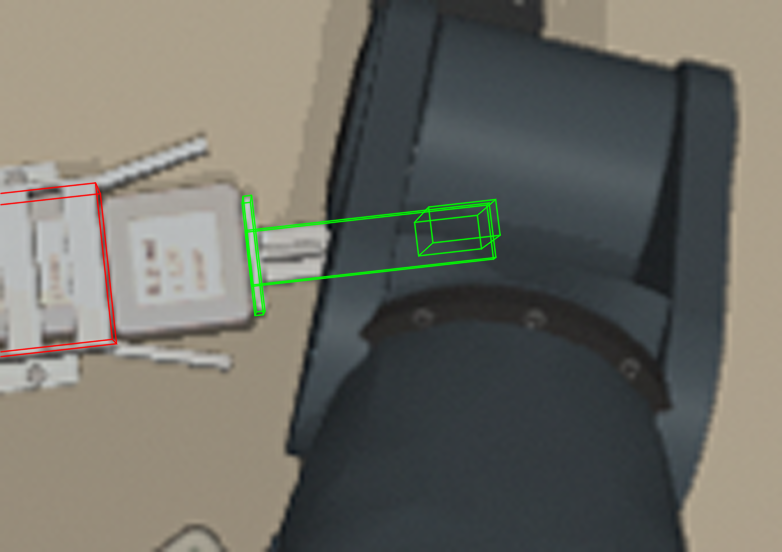

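Call:
{"op": "apply_moves", "data": {
  "motion": [
    [0.001,0.003,0.0017,0.0005,-0.0025,0,0.005],
    [0.001,0.003,0.0017,0.001,-0.005,0,0.005],
    [0.001,0.003,0.0017,0.0014,-0.0075,0,0.005],
    [0.001,0.003,0.0017,0.0014,-0.01,0,0.005],
    [0.001,0.003,0.0017,0.0014,-0.0125,0,0.005],
    [0.001,0.003,0.0017,0.0014,-0.015,0,0.005]
  ]
}}

```text
time_s: 18.05
tool_pos: [583.7, -88.1, 41.2]
tool_rot: [0.0, 0.999, 0.048, -0.0]
contact_force: [-0.1, -5.9, -1.6]
gripper_width: 0.169
```

```bash
python3 -c "
from h import *
snap('a9')
print(gr(-120,1.0))"
```

```text
a9 t 18.1 post in rack [-146.6    1.8] z 41.1 dyaw 0.0003 F along/lat/z -4.55 0.65 -0.79 w 15.814486819395459
(array([-0.0001,  0.0007,  0.0003]), array([ 0.0008, -0.0266, -0.0001]), array([583.6, -87.8,  41.1]), 18.1)
```

View pics/a9.png

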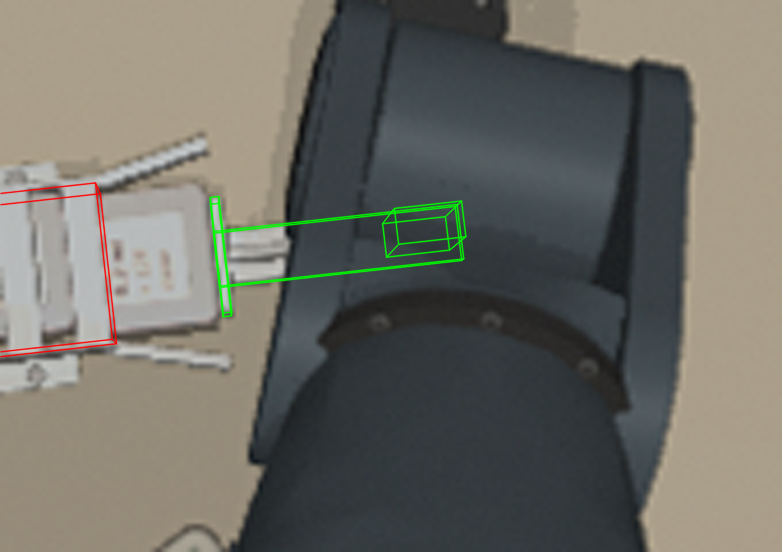

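All three boxes are in line: box 3's front is inside the mouth and the force is about 5–6 N. I'll carry on at the same pace.

Call:
{"op": "apply_moves", "data": {
  "motion": [
    [0,0.0007,0,0.0003,-0.0025,0,0.005],
    [0,0.0007,0,0.0006,-0.005,0,0.005],
    [0,0.0007,0,0.0008,-0.0075,0,0.005],
    [0,0.0007,0,0.0008,-0.01,0,0.005],
    [0,0.0007,0,0.0008,-0.0125,0,0.005],
    [0,0.0007,0,0.0008,-0.015,0,0.005],
    [0,0.0007,0,0.0008,-0.0175,0,0.005],
    [0,0.0007,0,0.0008,-0.02,0,0.005]
  ]
}}

```text
time_s: 19.1
tool_pos: [582.1, -68.2, 41.1]
tool_rot: [0.0, 0.999, 0.049, -0.0]
contact_force: [-0.0, -7.8, 0.6]
gripper_width: 0.169
```

Call:
{"op": "apply_moves", "data": {
  "motion": [
    [0,0,0,0,-0.0025,0,0.005],
    [0,0,0,0,-0.005,0,0.005],
    [0,0,0,0,-0.0075,0,0.005],
    [0,0,0,0,-0.01,0,0.005],
    [0,0,0,0,-0.0125,0,0.005],
    [0,0,0,0,-0.015,0,0.005],
    [0,0,0,0,-0.0175,0,0.005],
    [0,0,0,0,-0.02,0,0.005]
  ]
}}

```text
time_s: 20.1
tool_pos: [580.0, -48.5, 41.2]
tool_rot: [0.0, 0.999, 0.049, -0.001]
contact_force: [-0.1, -6.2, 0.5]
gripper_width: 0.168
```

```bash
python3 -c "
from h import *
snap('a10',(220,190,390,310))
print(gr(-85,1.0))"
```

```text
a10 t 20.15 post in rack [-106.9    1.6] z 41.1 dyaw 0.0011 F along/lat/z -5.04 0.39 -0.47 w 15.569026799709743
(array([0.0005, 0.0014, 0.0011]), array([ 0.0007, -0.0219, -0.0001]), array([579.9, -48.3,  41.1]), 20.15)
```

View pics/a10.png

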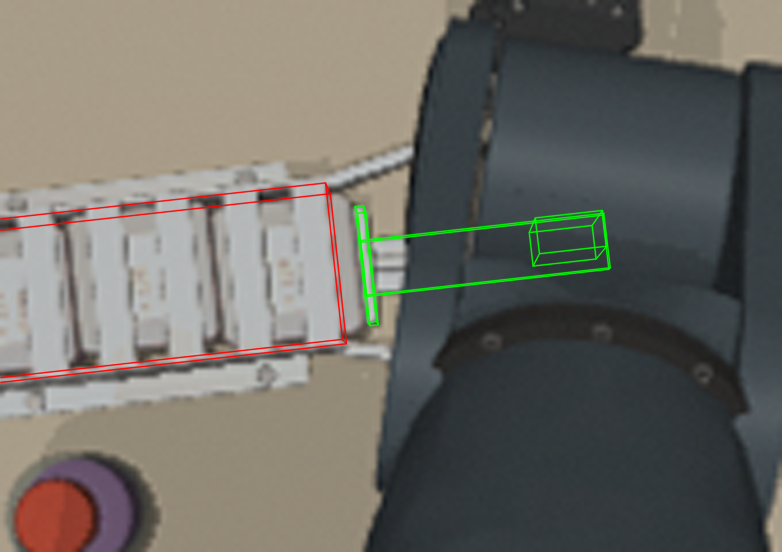

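Call:
{"op": "apply_moves", "data": {
  "motion": [
    [0,0.001,0.001,0.0003,-0.0025,0,0.005],
    [0,0.001,0.001,0.0006,-0.005,0,0.005],
    [0,0.001,0.001,0.0006,-0.0075,0,0.005],
    [0,0.001,0.001,0.0006,-0.01,0,0.005],
    [0,0.001,0.001,0.0006,-0.0125,0,0.005],
    [0,0.001,0.001,0.0006,-0.015,0,0.005],
    [0,0.001,0.001,0.0006,-0.0175,0,0.005],
    [0,0.001,0.001,0.0006,-0.02,0,0.005]
  ]
}}

```text
time_s: 21.15
tool_pos: [578.2, -28.6, 41.2]
tool_rot: [0.001, 0.999, 0.048, -0.001]
contact_force: [-0.3, -7.2, 0.8]
gripper_width: 0.167
```

```bash
python3 -c "
from h import *
rep('b');imaging.capture('top');rep('b');print(gr(-75,1.0))"
```

```text
b t 21.15 post in rack [-87.2   1.5] z 41.2 dyaw 0.0005 F along/lat/z -7.09 1.04 0.82 w 15.567223603492993
b t 21.2 post in rack [-86.9   1.5] z 41.1 dyaw 0.0006 F along/lat/z -6.67 1.16 1.04 w 16.048445827349028
(array([0.0008, 0.0014, 0.0006]), array([ 0.0005, -0.0119, -0.0001]), array([578.2, -28.4,  41.1]), 21.2)
```

Call:
{"op": "apply_moves", "data": {
  "motion": [
    [0,0.001,0,0,-0.0015,0,0.005],
    [0,0.001,0,0,-0.003,0,0.005],
    [0,0.001,0,0,-0.0045,0,0.005],
    [0,0.001,0,0,-0.006,0,0.005]
  ]
}}

```text
time_s: 21.7
tool_pos: [577.3, -22.7, 41.2]
tool_rot: [0.001, 0.999, 0.048, -0.001]
contact_force: [0.1, -6.5, 0.6]
gripper_width: 0.17
```

Call:
{"op": "apply_moves", "data": {
  "motion": [
    [0,0,0,0,-0.001,0,0.005],
    [0,0,0,0,-0.002,0,0.005],
    [0,0,0,0,-0.003,0,0.005],
    [0,0,0,0,-0.004,0,0.005]
  ]
}}

```text
time_s: 22.2
tool_pos: [576.8, -19.0, 41.2]
tool_rot: [0.001, 0.999, 0.049, -0.001]
contact_force: [0.4, -6.3, -1.0]
gripper_width: 0.167
```

Call:
{"op": "apply_moves", "data": {
  "motion": [
    [0,0,0,0,-0.001,0,0.005],
    [0,0,0,0,-0.002,0,0.005],
    [0,0,0,0,-0.003,0,0.005],
    [0,0,0,0,-0.004,0,0.005]
  ]
}}

```text
time_s: 22.7
tool_pos: [576.4, -15.7, 41.3]
tool_rot: [0.001, 0.999, 0.049, -0.001]
contact_force: [0.6, -10.9, 0.3]
gripper_width: 0.168
```

Call:
{"op": "apply_moves", "data": {
  "motion": [
    [0,0,0,0,-0.001,0,0.005],
    [0,0,0,0,-0.002,0,0.005],
    [0,0,0,0,-0.003,0,0.005]
  ]
}}

```text
time_s: 23.08
tool_pos: [576.2, -13.9, 41.5]
tool_rot: [0.002, 0.999, 0.049, -0.001]
contact_force: [-0.0, -12.7, -0.2]
gripper_width: 0.169
```

```bash
python3 -c "
from h import *
for i in range(4): rep('c');imaging.capture('top')
print(tool()[1].as_matrix().round(4))"
```

```text
c t 23.07 post in rack [-72.4   2. ] z 41.5 dyaw 0.0014 F along/lat/z -12.66 1.27 -0.23 w 15.698256804268102
c t 23.12 post in rack [-72.3   2. ] z 41.5 dyaw 0.0013 F along/lat/z -12.32 0.89 -0.22 w 15.874516664777541
c t 23.18 post in rack [-72.3   2. ] z 41.5 dyaw 0.0013 F along/lat/z -12.41 -0.16 -1.0 w 15.948851026482373
c t 23.23 post in rack [-72.3   2. ] z 41.6 dyaw 0.0013 F along/lat/z -12.32 0.28 -0.38 w 15.636778957053783
[[ 0.9952  0.0974 -0.0013]
 [ 0.0974 -0.9952 -0.004 ]
 [-0.0017  0.0039 -1.    ]]
```

Call:
{"op": "apply_moves", "data": {
  "motion": [
    [0,0,0,0,-0.0018,0,0.005],
    [0,0,0,0,-0.0025,0,0.005],
    [0,0,0,0,-0.003,0,0.005],
    [0,0,0,0,-0.003,0,0.005]
  ]
}}

```text
time_s: 23.78
tool_pos: [576.1, -12.5, 41.8]
tool_rot: [0.003, 0.999, 0.049, -0.001]
contact_force: [0.3, -15.5, 0.9]
gripper_width: 0.167
```

```bash
python3 -c "
from h import *
for i in range(3): rep('d');im=imaging.capture('top')
overlay(im,'top',[(RACK,RK,(0,0,255))],140,200,310,320,4.6,'pics/d.png')"
```

```text
d t 23.77 post in rack [-70.9   2. ] z 41.8 dyaw 0.0016 F along/lat/z -15.5 1.22 0.92 w 15.53634094445518
d t 23.82 post in rack [-71.   2.] z 41.8 dyaw 0.0016 F along/lat/z -14.62 0.89 1.06 w 15.757814946629802
d t 23.88 post in rack [-71.   2.] z 41.8 dyaw 0.0015 F along/lat/z -14.83 1.27 -0.03 w 15.88430712671813
```

View pics/d.png

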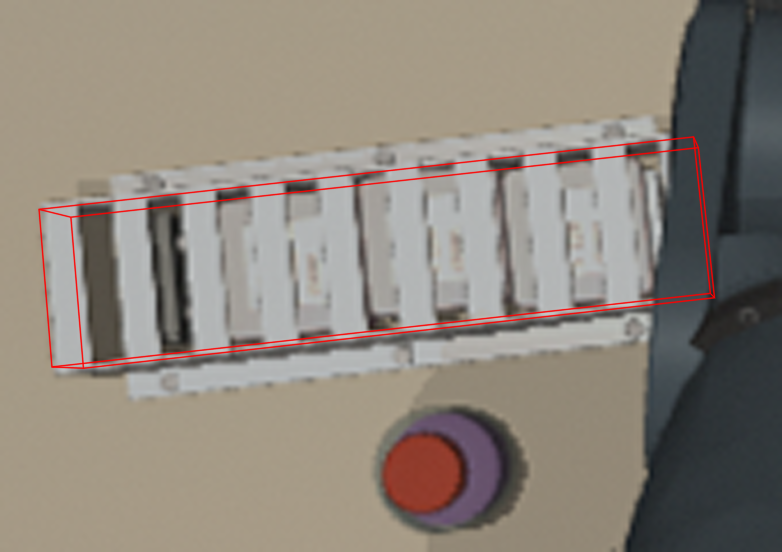

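Call:
{"op": "apply_moves", "data": {
  "motion": [
    [0,0,0,0,-0.0016,0,0.005],
    [0,0,0,0,-0.0016,0,0.005],
    [0,0,0,0,-0.0008,0,0.005],
    [0,0,0,0,0,0,0.005],
    [0,0,0,0,0.001,0,0.005],
    [0,0,0,0,0.002,0,0.005],
    [0,0,0,0,0.003,0,0.005],
    [0,0,0,0,0.005,0,0.005],
    [0,0,0,0,0.007,0,0.005],
    [0,0,0,0,0.01,0,0.005]
  ]
}}

```text
time_s: 25.18
tool_pos: [577.1, -22.6, 41.8]
tool_rot: [0.003, 0.999, 0.049, -0.001]
contact_force: [-0.0, -0.6, -2.3]
gripper_width: 0.169
```

```bash
python3 -c "
from h import *
for i in range(2): rep('e');im=imaging.capture('top')
print(gr(-180,1.0,41.0))
overlay(im,'top',[(RACK,RK,(0,0,255))],140,200,310,320,4.6,'pics/e.png')"
```

```text
e t 25.18 post in rack [-81.   2.] z 41.8 dyaw 0.0016 F along/lat/z -0.63 0.09 -2.32 w 15.68383498436915
e t 25.23 post in rack [-81.4   2. ] z 41.8 dyaw 0.0014 F along/lat/z -0.72 0.38 -2.76 w 15.901462015604555
(array([0.006 , 0.0015, 0.0013]), array([0.0008, 0.0988, 0.0014]), array([577.2, -22.7,  41.8]), 25.275)
```

View pics/e.png

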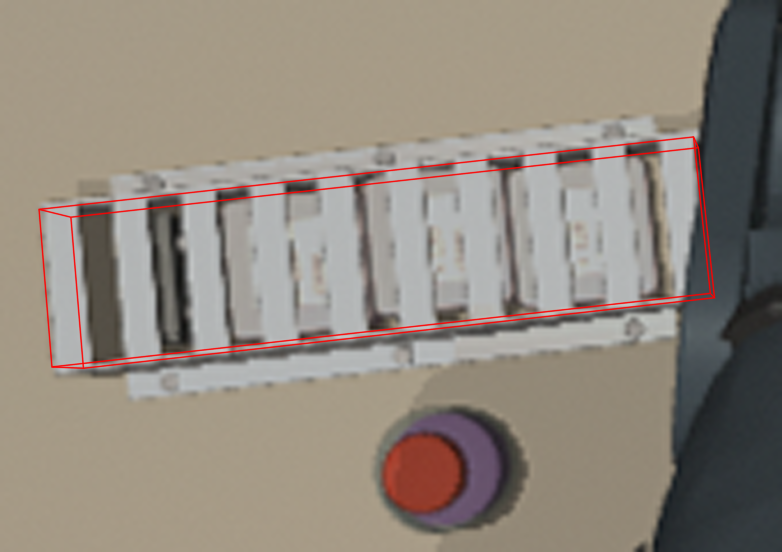

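Call:
{"op": "apply_moves", "data": {
  "motion": [
    [0.003,0.0015,0.001,0,0.005,0,0.005],
    [0.006,0.0015,0.001,0.0003,0.013,0,0.005],
    [0.006,0.0015,0.001,0.0006,0.023,0,0.005],
    [0.006,0.0015,0.001,0.0008,0.035,0,0.005],
    [0.006,0.0015,0.001,0.0008,0.047,0,0.005],
    [0.006,0.0015,0.001,0.0008,0.059,0,0.005],
    [0.006,0.0015,0.001,0.0008,0.071,0,0.005],
    [0.006,0.0015,0.001,0.0008,0.083,0,0.005],
    [0.006,0.0015,0.001,0.0008,0.093,0,0.005],
    [0.006,0.0015,0.001,0.0008,0.1,0,0.005],
    [0.006,0.0015,0.001,0.0008,0.1,0.0005,0.005],
    [0.006,0.0015,0.001,0.0008,0.1,0.0008,0.005]
  ]
}}

```text
time_s: 26.78
tool_pos: [587.6, -121.9, 41.6]
tool_rot: [-0.0, 0.999, 0.048, -0.0]
contact_force: [-0.3, 0.3, -2.0]
gripper_width: 0.17
```

```bash
python3 -c "
from h import *
snap('f',(220,190,390,310)); im=imaging.capture('side'); rep('f'); cv2.imwrite('pics/fs.png',cv2.resize(im[180:340,240:420],None,fx=4,fy=4,interpolation=cv2.INTER_CUBIC)); t,r,s=tool(); print(r.as_matrix().round(4))"
```

```text
f t 26.82 post in rack [-180.9    1.1] z 41.5 dyaw 0.0006 F along/lat/z -0.06 -0.37 -2.64 w 15.891144099610072
f t 26.88 post in rack [-180.9    1.1] z 41.6 dyaw 0.0007 F along/lat/z -0.48 -0.57 -2.51 w 15.762246212027712
[[ 9.953e-01  9.670e-02 -2.000e-04]
 [ 9.670e-02 -9.953e-01  1.000e-04]
 [-2.000e-04 -1.000e-04 -1.000e+00]]
```

View pics/f.png

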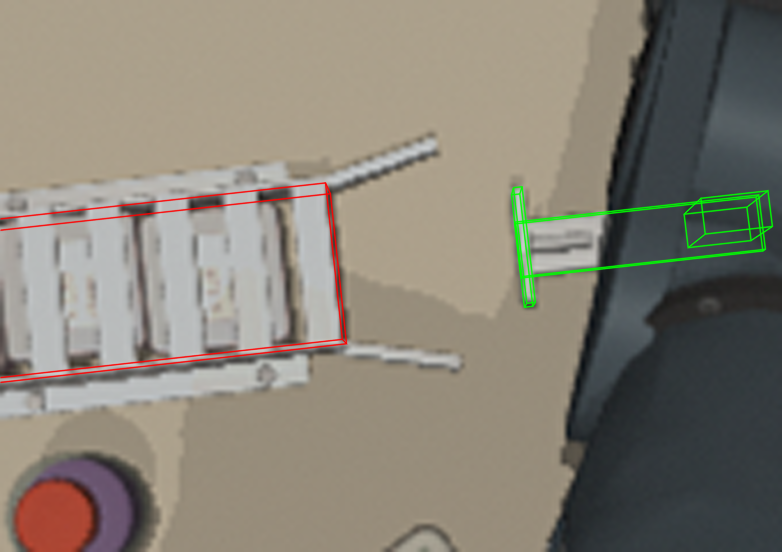

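View pics/fs.png

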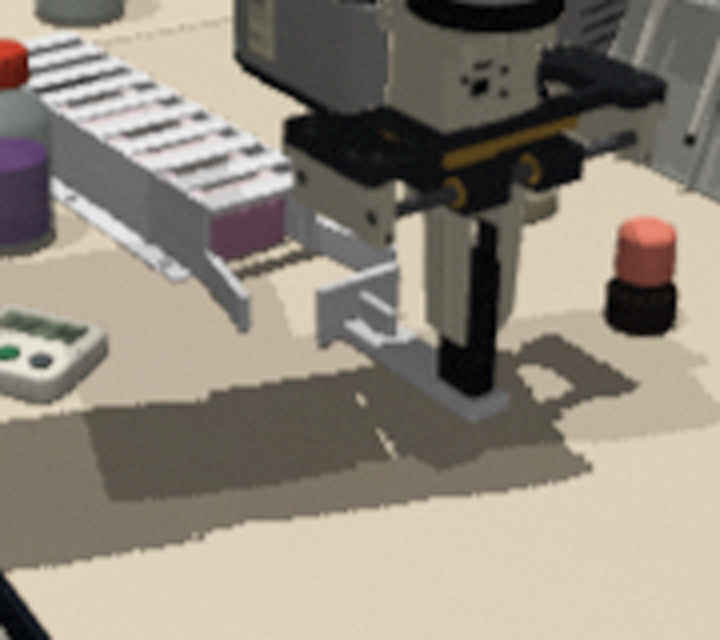

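Call:
{"op": "apply_moves", "data": {
  "motion": [
    [0,0,0,0,0,0.0004,0.005],
    [0,0,0,0,0,0.0008,0.005],
    [0,0,0,0,0,0.001,0.005],
    [0,0,0,0,0,0.001,0.005]
  ]
}}

```text
time_s: 27.38
tool_pos: [587.6, -121.7, 40.9]
tool_rot: [-0.0, 0.999, 0.048, -0.0]
contact_force: [-1.8, 1.9, 5.3]
gripper_width: 0.172
```

Call:
{"op": "apply_moves", "data": {
  "motion": [
    [0,0,0,0,0,0,0.02],
    [0,0,0,0,0,0,0.035],
    [0,0,0,0,0,0,0.05],
    [0,0,0,0,0,0,0.06],
    [0,0,0,0,0,0,0.06],
    [0,0,0,0,0,0,0.06],
    [0,0,0,0,0,-0.01,0.06],
    [0,0,0,0,0,-0.03,0.06],
    [0,0,0,0,0,-0.06,0.06],
    [0,0,0,0,0,-0.1,0.06],
    [0,0,0,0,0,-0.15,0.06],
    [0,0,0,0,0,-0.18,0.06]
  ]
}}

```text
time_s: 28.88
tool_pos: [588.2, -121.9, 225.2]
tool_rot: [0.001, 0.999, 0.048, 0.002]
contact_force: [0.1, -0.9, -0.5]
gripper_width: 0.645
```

Call:
{"op": "apply_moves", "data": {
  "motion": [
    [0,0,0,0,0.04,0,0.06],
    [0,0,0,0,0.09,0,0.06],
    [0,0,0,0,0.14,0,0.06],
    [0,0,0,0,0.19,0,0.06],
    [0,0,0,0,0.24,0,0.06],
    [0,0,0,0,0.24,0,0.06]
  ]
}}

```text
time_s: 29.62
tool_pos: [610.8, -363.8, 226.5]
tool_rot: [0.001, 0.999, 0.047, 0.002]
contact_force: [-0.5, -0.2, -0.1]
gripper_width: 0.644
```

```bash
python3 -c "
from h import *
t,r,s=tool(); print(t,s['time_s'],s['gripper_width'])
a=imaging.capture('top');b=imaging.capture('side')
d=models.place_of('pusher','top'); print([(x['score'],rk(back('top',x['xy'],0)[0])) for x in d])
d=models.place_of('pusher','side'); print([(x['score'],rk(back('side',x['xy'],0)[0])) for x in d])
for o in ('timer','bottle_dye','pink_vial','petri_1','beaker'):
  print(o,[(round(x['score'],2),back('top',x['xy'],0)[0].round(0)[:2]) for x in models.place_of(o,'top')][:2])
c=np.cos(RK[2]);sn=np.sin(RK[2]);p=(RK[0]-181*c-1.1*sn,RK[1]-181*sn+1.1*c,RK[2])
its=[(RACK,RK,(0,0,255)),(PUSH,p,(0,255,0))]
overlay(a,'top',its,140,200,420,340,2.8,'pics/g.png'); overlay(b,'side',its[1:],230,170,420,330,4,'pics/gs.png')"
```

```text
[ 610.75644795 -363.76995028  226.47829113] 29.625 0.6439918107709751
[(0.76, array([-176.71751785,    2.53108661]))]
[(0.97, array([-189.38694854,    7.62690973]))]
timer [(0.84, array([406.,  30.])), (0.47, array([ 725., -101.]))]
bottle_dye [(0.95, array([450., 176.]))]
pink_vial [(0.79, array([726., -95.]))]
petri_1 [(0.63, array([740.,  62.]))]
beaker [(0.7, array([ 773., -169.]))]
```

View pics/g.png

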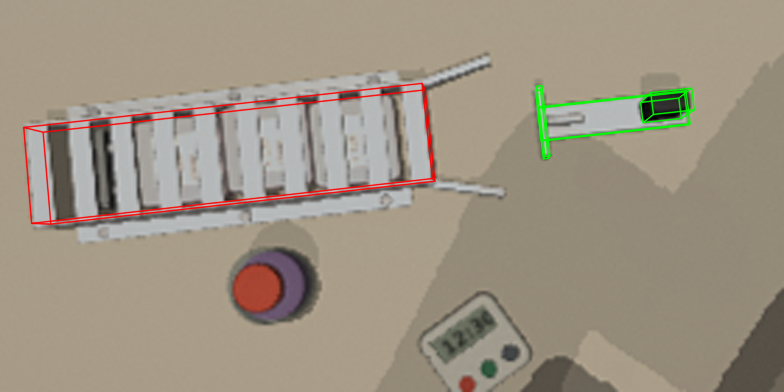

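View pics/gs.png

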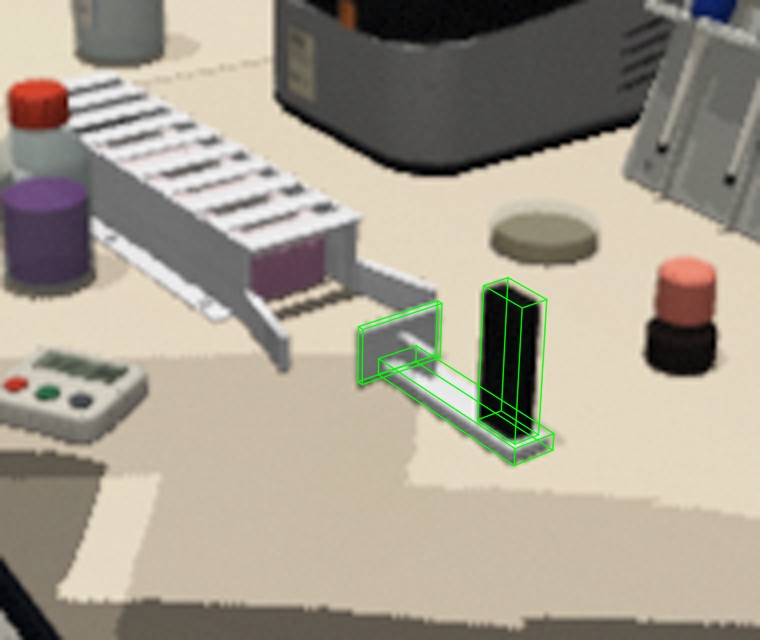

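```bash
python3 -c "
from h import *
n=imaging.capture('top'); cv2.imwrite('pics/topN.png',n); a=cv2.imread('pics/top0.png')
k=lambda im:cv2.resize(im[225:290,145:215],None,fx=5.6,fy=5.6,interpolation=cv2.INTER_CUBIC)
cv2.imwrite('pics/pad.png',np.hstack([k(a),k(n)]))
c,s=np.cos(RK[2]),np.sin(RK[2])
xs=np.arange(205,265,1.0)
for nm,im in (('start',a),('now',n)):
  g=cv2.cvtColor(im,cv2.COLOR_BGR2GRAY).astype(np.float32)
  prof=0
  for y in np.arange(-15,16,3):
    u=proj('top',np.c_[RK[0]+c*xs-s*y,RK[1]+s*xs+c*y,0*xs+40]).astype(np.float32)
    prof=prof+cv2.remap(g,u[:,:1],u[:,1:],cv2.INTER_LINEAR)[:,0]/11
  print(nm,prof.round(0).astype(int).tolist())
"
```

```text
start [156, 143, 124, 102, 83, 64, 47, 32, 21, 14, 13, 14, 15, 15, 13, 17, 53, 110, 147, 160, 164, 164, 162, 162, 162, 162, 162, 162, 162, 164, 165, 156, 135, 107, 79, 54, 39, 35, 43, 62, 84, 98, 101, 99, 86, 68, 53, 51, 85, 129, 152, 160, 163, 163, 162, 162, 162, 161, 161, 162]
now [178, 174, 175, 173, 169, 166, 164, 163, 163, 163, 164, 164, 162, 155, 127, 95, 98, 132, 162, 178, 185, 185, 184, 184, 183, 183, 183, 184, 184, 185, 187, 177, 153, 122, 90, 61, 44, 40, 49, 71, 96, 111, 115, 112, 97, 78, 61, 58, 96, 146, 172, 182, 185, 184, 183, 183, 183, 183, 183, 183]
```

View pics/pad.png

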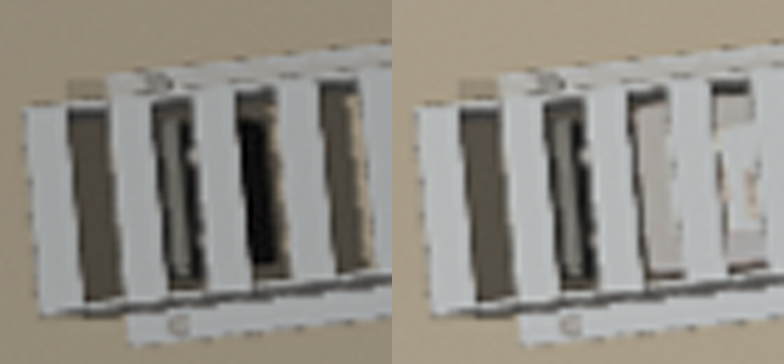

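```bash
python3 -c "
from workcell import arm,telemetry
s=telemetry.observe();print(s['time_s'],s['contact_force'],abs(s['joint_velocities']).max())
print(arm.job_done())"
```

```text
30.125 [-0.40608735 -0.1015688  -0.01227873] 0.003395064439635742
the job is handed in; nothing more can be done
None
```

The three boxes are in the lane as one closed-up row against the sprung pad. The pusher stands flat on the worktop, clear of the guide wings. I handed the job in at 30.1 s of the 72 s; no verdict was reported.

- **Push:** The row slid at about 5–7 N, with no jam at the mouth. The wings straightened boxes 2 and 3, and the force during the push reached at most 9.5 N.
- **Pad:** I felt first contact with the nose about 20 mm inside the mouth, so the pad face stands at about 218 mm. I pressed until the force settled at about 15 N, peaking at 15.5 N. That works out to roughly 4–5 mm of pad travel, well under the 10 mm and 30 N limits.
- **Withdrawal:** I backed the pusher off slowly, and the row showed no visible spring-back. The post ended about 181 mm before the mouth, at least 145 mm as required. I lowered the pusher until the force showed it seated, then let go and moved the arm away.
- **Last checks:** Both pictures show the pusher flat and the boxes straight inside the lane. The force on the tool is near zero, and nothing touches the robot. The bystanders were found within about 10 mm of their first readings, except the petri dish at about 14 mm. I put that down to detector scatter, since nothing went near the dish.
- **Not confirmed directly:** The pad travel comes only from force and tool position. In the last picture the front of the row is at or beyond about 220 mm, which fits the pad still being pressed 2–3 mm. A slat hides that edge. The side camera put the pusher 8–12 mm from the other estimates, but the drawn outline of the pusher matched both pictures.

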